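# Open the right bay of the leaning stamp tin and put the round stamp away

### The arm

A 6-joint arm with a two-finger parallel gripper is mounted at the origin on the work surface. World frame = base frame: x ahead of the robot, y to its left, z up, the work surface at z = 0. Lengths are in mm, angles in rad, forces in N, time in s.
With the tool pointing down it reaches from about 275 to 750 mm from the base axis. Payload 10.2 kg.
Tool frame: the origin (TCP) lies between the finger pads; the fingertips stand 11 mm ahead of it and the grasp point (between the pads) lies 8 mm behind it; z points along the fingers, y is the line along which they close (so a half turn about z gives the same grasp; the last joint's range is limited). The gripper opens to 85 mm and grips with 20 to 120 N. Pads are 22 mm wide; open, the fingers measure 114 mm over their backs; the gripper's body (76 mm by 85 mm) begins 54 mm behind the grasp point. The pads swing forward as they close: fully open they stand 13 mm farther back than shut.
Start: joints at [-1.446, 0.313, 1.498, -0, 1.331, -0.223], TCP at [178.923, -493.576, 242.294] pointing down, gripper open.
Joint ranges: [-2.94, 2.94], [-0.97, 2.17], [0.19, 2.56], [-1.23, 4.37], [0.02, 3.11], [-2.88, 2.88]. Speed limits (rad/s): [2.39, 2.39, 3.01, 3.14, 3.14, 3.14].

### API

Orientations are given as a unit quaternion [w, x, y, z].
In Python, from rig import sense, eyes, finish_job gives the robot as it stands.
- The arm moves only by the shell command python3 -m jog 'ROWS' [FORCE]. ROWS is JSON, a list of rows, each a list of 7 numbers: the shift along the tool's x, y, z in m, then the turn, a rotation vector about the tool's x, y, z in rad, then the finger opening in m, from 0 to 0.0854. In form: [[dx, dy, dz, rx, ry, rz, gripper], ...]. A call has 1 to 5 rows; each row shifts and turns the commanded pose from where the row before left it, along the tool's axes as they then stand; what a row does not reach is not made up. A row lasts 1/10 s, in which the tool goes at most 50 mm and 8.59 degrees, less where a joint would pass 70% of its speed; a pose out of reach is approached as far as the arm can. A call is refused whole if a number of a shift passes 0.05 or a number of a turn 0.15, either way. A call with a gripper value outside its range is refused whole. The fingers move at their own pace and stop on an object; FORCE is the grip in N (left out, the last holds). Time passes only in rows, so rows that do not move let the fingers close. It gives the time, the measured TCP pose, the force, the opening and the grip force at its end, in the units of the state.
- sense(): the state, without advancing time (a new reading comes with each control period).
- eyes.capture(name): name is "scene" or "top"; returns the picture (400x640x3 uint8, red, green, blue); there is no depth.
- eyes.calibration(name): a dict with "fx", "fy", "cx", "cy" (pixels), "cam_to_world" (4x4, takes a point from camera to world coordinates). Camera axes: x right, y down, z forward; pixel columns grow to the right and rows downward; lengths in mm; the calibration is good to about 2 mm. A picture is of the moment at which its call begins. calibration takes no time and is no camera call.
- finish_job(): hands the job in; it is judged then, once.
The state is a dict: "time_s": time; "joints": joint angles; "dq": joint speeds; "tau": joint torques, N m; "eef_pos": TCP position; "ee_rot": TCP orientation; "force": force on the tool from outside, world axes, zero at the start; "wrist_torque": the same for the moment, N m; "grip_width": opening from 0.0 (shut) to 1.0 (fully open); "grip_force": force on a finger pad.
Only numpy, scipy, OpenCV 4.12 (cv2) and the standard library are available. Lean on these libraries where they do the work, as an engineer would, in place of code of your own. Each camera call takes 0.05 s, during which the arm holds its last target. There are 200 camera calls.

### The job

The steel tin leaning on its stand keeps pastry stamps in four bays under a turning cap with one window. Turn the cap by its wooden knob (which is loose and has play) until the window is squarely over the bay whose outer wall carries the ball-shaped lug, so that no divider shows in it, and let go; then take the round-footed stamp from the counter and lower it, foot down, through the window to stand on the floor of that bay, without dropping it in. Leave the cap so and everything else on the counter where it stands.

Things in the scene. Friction and masses are not known exactly. Their poses are not given: they have to be found in the camera images.
- stand: The tin's stand, fixed to the counter: foot plate 220 x 170 x 12 mm with a steel wire frame. Origin: middle of the foot plate's underside; the tin leans towards its -x, roughly to the robot
- pot: The tin: steel pot, 230 mm outside diameter, 85 mm high, 4 mm wall and floor, held fast leaning 30 degrees. Two crossing dividers (4 mm thick, 80 mm high) make four quarter bays, marked by lugs outside, under the rim: 26 mm ball at +x, square block at -x, two pins at +y, none at -y. Origin: middle of the underside, 75 mm above the counter; z along its axis, up and out through the cap
- ball_bay (a point): The target: middle of the bay with the ball lug, level with the cap's upper face (89 mm above the pot's underside), 70 mm from the pot's axis. The window's middle must come here. Axes as the pot's: x radially outward to the ball, z out of the cap. At the start the window lies 1.7 to 3.2 rad away from it, either way round
- ball_bay_floor (a point): Middle of the floor of the same bay, 85 mm below ball_bay along the pot's axis; same axes
- cap: The cap: flat metal disc, 232 mm diameter, 4 mm thick, on the pot's rim. Turns about the pot's axis either way (over half a turn without a stop), steady friction 0.1 N m, stays where left. Its one opening is a fan-shaped window 64 degrees wide, from 37 to 103 mm from the axis. Origin: on the axis, underside; z out of the cap, x towards the window's middle
- window (a point): Middle of the cap's window, level with the cap's upper face, 70 mm from the axis; axes as the cap's
- knob: Dark wooden bar across the axis, on the cap: 66 mm long (its y), 14 mm thick (its x: grip it so), up to 36 mm above the cap's face. Loose: it turns nearly freely within 0.3 rad either side of where its x points at the window's middle, and only at the ends of this play takes the cap along; its start in the play is unknown. Origin: on the axis, on the cap's upper face; z out of the cap
- round_stamp: Wooden pastry stamp with a ROUND foot, standing upright on the counter: foot 40 mm diameter and 22 mm high, above it a plain round handle of 26 mm diameter up to 140 mm in all; about 0.12 kg. Origin: centre of the foot's underside; z along the handle, upward
- round_stamp_top (a point): Centre of the top end of the round-footed stamp's handle, 140 mm from the underside of its foot
- square_stamp: Bystander: the like wooden stamp with a SQUARE foot, 40 x 40 x 22 mm, same handle and height, upright on the counter. Origin under its foot. To be left alone
- sugar_bowl: Bystander: lidded silver sugar bowl, 96 mm diameter, 116 mm high. Origin under its foot
- jar: Bystander: glass jar, 72 mm diameter, 110 mm high. Origin under its foot
- dish: Bystander: copper dish, 84 mm diameter, 35 mm high. Origin under its foot
- scoop: Bystander: wooden spoon lying on the counter, 190 mm long along its x. Origin under its middle
- brush: Bystander: pastry brush lying on the counter, 170 mm long along its x. Origin under its middle
- cup: Bystander: white cup, 72 mm diameter, 75 mm high. Origin under its foot
Mind the look-alikes: they are no part of the job. Leave any orange, pink or red look-alike of the round_stamp alone.

How it is judged (in metres and radians):
On the way, in this order (a step that is already met when the one before it is completed fails the run):
1. the cap's window is squarely over the ball bay (within 12 mm), the cap is still and let go (distance between window and ball_bay below 0.012 m and angular speed of cap below 0.05 rad/s and contact force between the fingers and stand below 0.1 N), for 0.3 s.
2. the round stamp stands foot down on the floor of the ball bay (x of round_stamp in the frame of ball_bay_floor between -0.045 and 0.032 m and y of round_stamp in the frame of ball_bay_floor between -0.045 and 0.045 m and z of round_stamp in the frame of ball_bay_floor below 0.016 m and z of round_stamp_top in the frame of ball_bay_floor above 0.115 m), for 0.1 s.
At the end, for the whole second after the job is handed in: Window within 12 mm (about 10 degrees) of the ball bay's middle; the round stamp foot down inside that bay, its foot within 16 mm of the bay floor and its top sticking out of the window, at rest and released; every bystander within 30 mm of where it stood (all of step 2 and distance between window and ball_bay below 0.012 m and linear speed of round_stamp below 0.03 m/s and contact force between the fingers and round_stamp below 0.1 N and contact force between the fingers and stand below 0.1 N and distance of each of square_stamp, sugar_bowl, jar, dish, scoop, brush, cup from where it was at the start of the episode below 0.03 m); the robot touches nothing.
It fails at once if anything else on the counter is pushed more than 30 mm from where it stood (distance of any of square_stamp, sugar_bowl, jar, dish, scoop, brush, cup from where it was at the start of the episode above 0.03 m).
It fails at once if the stamp is dropped into the tin (faster than 0.75 m/s within the pot) (linear speed of round_stamp above 0.75 m/s and z of round_stamp in the frame of ball_bay_floor below 0.078 m and distance between round_stamp and ball_bay_floor below 0.1 m).
It also fails if it takes over 72 s, if anything falls off the work surface, if the arm or the gripper's body presses on something with over 40 N, if the wrist force passes 120 N, or if a joint passes its speed limit or range.

## Working session

There is one attempt and no reset: what is moved stays moved. The work goes in short steps, Python scripts to look and compute and a shell command to move; the robot and the scene stay as the last step left them, time stands still between calls to the robot, and variables do not carry over. Pictures are saved under pics/ and viewed, at most 13 in all, crops included, and the job is handed in when it is done.

```bash
ls; mkdir -p pics; python3 - <<'E'
from rig import sense, eyes
import cv2,numpy as np
s=sense();print(s['time_s'],s['eef_pos'],s['ee_rot'])
for n in('scene','top'):
    im=eyes.capture(n);cv2.imwrite(f'pics/{n}0.png',im[:,:,::-1])
    c=eyes.calibration(n);print(n,c['fx'],c['cx'],c['cy'],np.round(c['cam_to_world'],3).tolist())
a=cv2.imread('pics/scene0.png');b=cv2.imread('pics/top0.png')
E
```

```text
pics
0.0 [ 178.90179473 -493.32735259  241.71899567] [-6.54557015e-04  9.84915199e-01  1.73036473e-01  4.61378050e-05]
scene 449.2944673460332 320.2381163990341 202.7380625997617 [[0.811, 0.408, -0.42, 1081.305], [0.586, -0.561, 0.585, -830.728], [0.003, -0.721, -0.693, 966.39], [0.0, 0.0, 0.0, 1.0]]
top 450.83435383709116 312.7249348482295 199.60703070453886 [[-0.027, -0.998, 0.06, 470.075], [-1.0, 0.027, 0.0, -100.45], [-0.002, -0.06, -0.998, 1286.207], [0.0, 0.0, 0.0, 1.0]]
```

View pics/scene0.png

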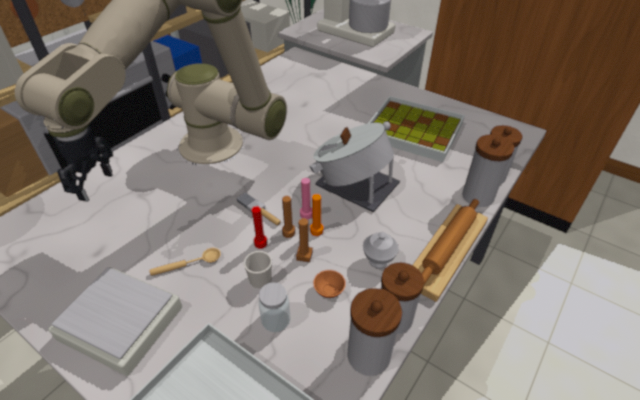

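View pics/top0.png

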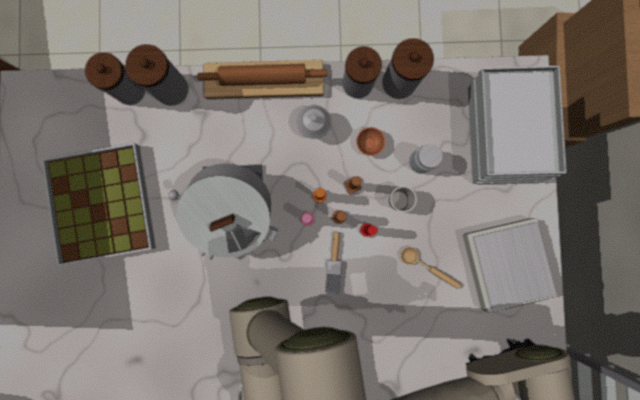

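The scene view shows five stamp-like things: brown at (288,216), brown at (304,240), pink (306,197), orange (317,215) and red (259,228). In the top view the browns are at (340,217) and (354,184). The tin's cap is near (223,215). Only the browns qualify, so I'll take one crop to check the foot shape and the tin.

```bash
python3 - <<'E'
import cv2,numpy as np
a=cv2.imread('pics/scene0.png');b=cv2.imread('pics/top0.png')
def c(i,x,y,w,h):return cv2.resize(i[y:y+h,x:x+w],(400,300),interpolation=cv2.INTER_CUBIC)
o=np.vstack([np.hstack([c(a,255,185,100,75),c(b,300,165,100,75)]),np.hstack([c(a,296,110,112,84),c(b,160,160,128,96)])])
cv2.imwrite('pics/crop0.png',o)
E
```

```text
(no output)
```

View pics/crop0.png

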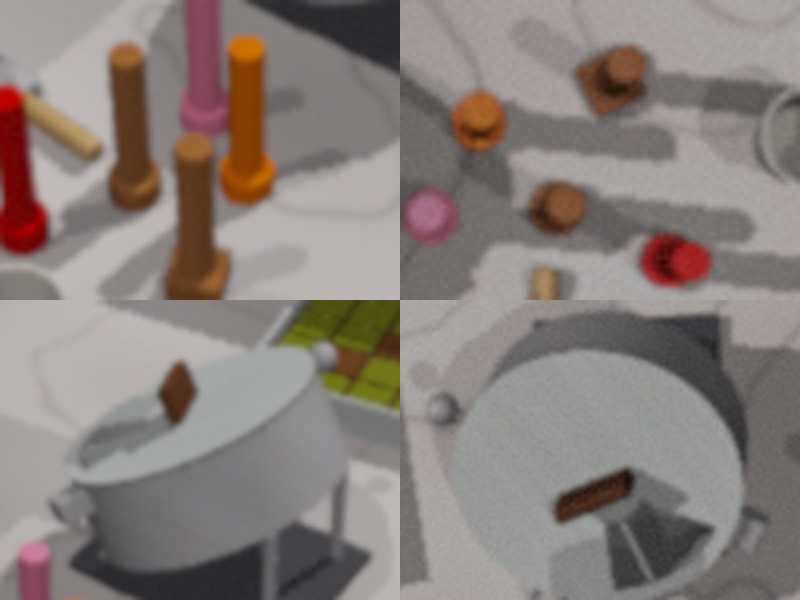

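The crop settles it. The brown stamp at top (340,217) / scene (288,216) has the round foot, and the other brown at (354,184) has a square foot. The ball lug shows in the top view near (173,194) and in the scene view near (387,125). The window opens to the lower right of the knob.

```bash
cat > h.py <<'E'
import numpy as np,cv2
from rig import sense, eyes
from scipy.spatial.transform import Rotation as R
cal={n:eyes.calibration(n) for n in('scene','top')}
def ray(n,u,v):
    c=cal[n];T=np.array(c['cam_to_world']);d=T[:3,:3]@[(u-c['cx'])/c['fx'],(v-c['cy'])/c['fy'],1]
    return T[:3,3],d/np.linalg.norm(d)
def plane(n,u,v,p,nn):
    o,d=ray(n,u,v);return o+d*(np.dot(np.subtract(p,o),nn)/np.dot(d,nn))
def tri(a,b):
    o1,d1=ray('scene',*a);o2,d2=ray('top',*b)
    t=np.linalg.lstsq(np.c_[d1,-d2],o2-o1,rcond=None)[0];p,q=o1+t[0]*d1,o2+t[1]*d2
    return (p+q)/2,np.linalg.norm(p-q)
def proj(n,p):
    c=cal[n];q=np.linalg.inv(np.array(c['cam_to_world']))@np.r_[p,1];return np.array([c['fx']*q[0]/q[2]+c['cx'],c['fy']*q[1]/q[2]+c['cy']])
def pose(): 
    s=sense();q=s['ee_rot'];return np.array(s['eef_pos']),R.from_quat([q[1],q[2],q[3],q[0]]),s
E
python3 - <<'E'
from h import *
print('ball',tri((296+325*.28,110+52*.28),(160+41*.32,160+109*.32)))
print('stamp top',tri((255+126*.25,185+53*.25),(300+165*.25,165+200*.25)))
print('stamp foot top', plane('top',340,217,[0,0,140],[0,0,1]))
print('capc',plane('top',223,215,[0,0,152],[0,0,1]))
b=cv2.imread('pics/top0.png');a=cv2.imread('pics/scene0.png')
for x,y in((200,190),(230,200),(200,235),(165,230),(215,265),(265,200)):print((x,y),cv2.cvtColor(b[y-2:y+3,x-2:x+3],cv2.COLOR_BGR2HSV).mean((0,1)).round(),end=' ')
o=np.hstack([cv2.resize(b[165:265,165:285],(480,400),interpolation=cv2.INTER_CUBIC)])
for k in range(0,480,80): cv2.putText(o,str(165+k//4),(k,10),0,.35,(0,0,255));cv2.line(o,(k,0),(k,4),(0,0,255))
for k in range(0,400,80): cv2.putText(o,str(165+k//4),(0,k+4),0,.35,(0,0,255))
cv2.imwrite('pics/crop1.png',o)
E
```

```text
ball (array([560.1029895 , 246.97971473, 170.6822487 ]), np.float64(3.8541560882944013))
stamp top (array([ 497.55296866, -172.01162086,  140.12842107]), np.float64(1.1248715641200786))
stamp foot top [ 492.99265073 -168.32190986  140.        ]
capc [505.81912134 126.47477391 152.        ]
(200, 190) [ 46.   4. 153.] (230, 200) [ 56.   5. 153.] (200, 235) [ 55.   4. 155.] (165, 230) [ 27.  12. 131.] (215, 265) [  6.  14. 152.] (265, 200) [79.  9. 89.]
```

View pics/crop1.png

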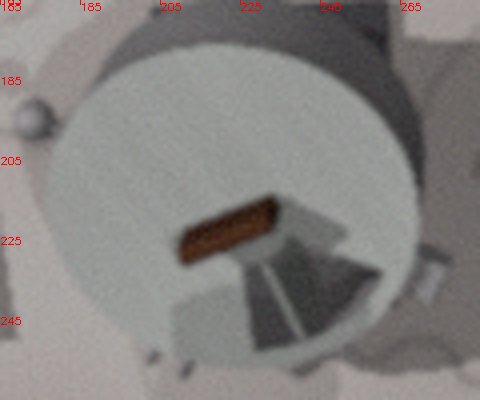

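```bash
cat > m.py <<'E'
from h import *
from scipy.optimize import least_squares
P=np.array([(45,190),(95,85),(150,53),(220,43),(300,60),(360,100),(400,150),(418,205),(215,366),(170,357),(110,320),(65,265),(48,220)])/4+165
ball=tri((387,124.6),(173.3,194.7))[0]
def f(p):
    az=p[2];n=np.array([np.sin(np.pi/6)*np.cos(az),np.sin(np.pi/6)*np.sin(az),np.cos(np.pi/6)]);c=np.array([p[0],p[1],75+89*n[2]+3*0])
    return c,n
def res(p):
    c,n=f(p);return [np.linalg.norm(plane('top',u,v,c,n)-c)-116 for u,v in P]
r=least_squares(res,[506,126,np.pi]);c,n=f(r.x)
E
python3 - <<'E'
from m import *
print(r.x,np.round(r.fun,1)); print('c',c,'n',n)
b=ball-c;h=b@n;rad=b-h*n;print('ball h',h,'rad',np.linalg.norm(rad))
bx=rad/np.linalg.norm(rad);by=np.cross(n,bx);print('bx',bx)
def ang(u,v,hh=0):
    q=plane('top',165+u/4,165+v/4,c+hh*n,n)-c;return round(np.degrees(np.arctan2(q@by,q@bx)),1),round(np.hypot(q@by,q@bx),1)
for k in((290,240),(382,275),(243,268),(258,350)):print('win',k,ang(*k))
print('block',ang(430,285,-15),'pins',ang(185,370,-15))
for k in((181,262),(180,237),(276,195),(276,225)):print('knob',k,ang(*k,36))
print('knobtop',tri((296+178*.28,110+80*.28),(165+228/4,165+228/4)), c+36*n)
E
```

```text
[497.48275631 126.55507687   3.15298195] [ 0.   0.6  1.1  0.6  0.4 -0.8  0.   1.   0.3  2.  -0.1 -0.8 -0.3]
c [497.48275631 126.55507687 152.07626094] n [-0.49996757 -0.00569452  0.8660254 ]
ball h -15.772591011701621 rad 135.7833384981327
bx [0.40577082 0.88188627 0.24005552]
win (290, 240) (np.float64(177.3), np.float64(40.1))
win (382, 275) (np.float64(-179.9), np.float64(102.7))
win (243, 268) (np.float64(121.6), np.float64(40.1))
win (258, 350) (np.float64(121.1), np.float64(102.5))
block (np.float64(179.2), np.float64(136.3)) pins (np.float64(97.3), np.float64(134.9))
knob (181, 262) (np.float64(54.4), np.float64(30.2))
knob (180, 237) (np.float64(18.7), np.float64(25.8))
knob (276, 195) (np.float64(-110.8), np.float64(47.5))
knob (276, 225) (np.float64(-134.4), np.float64(35.3))
knobtop (array([488.49819336, 123.7863894 , 181.66738542]), np.float64(1.7142566615256447)) [479.48392375 126.35007397 183.25317547]
```

The rim fit is tight (≤2 mm). The window's middle lies at +150° from the ball about the pot axis, and the knob's x at about +141°. So I'll turn the knob about 158° in the negative sense, which is + about the tool's z. First I work out the pose for gripping the knob.

```bash
cat >> m.py <<'E'
_b=ball-c;bx=_b-(_b@n)*n;bx/=np.linalg.norm(bx);by=np.cross(n,bx)
def pd(d): d=np.radians(d);return np.cos(d)*bx+np.sin(d)*by
def knobR(d): # tool z=-n, y along direction d
    y=pd(d);z=-n;return R.from_matrix(np.c_[np.cross(y,z),y,z])
def show(tp,tR):
    p,q,s=pose();print('t',round(s['time_s'],2),'p',p.round(1),'j',np.round(s['joints'],2))
    print(' now-frame shift mm',q.inv().apply(tp-p).round(1),'turn',(q.inv()*tR).as_rotvec().round(3),'| shift in target frame',tR.inv().apply(tp-p).round(1))
E
python3 - <<'E'
from m import *
for d in(141,-39):
    print(d);show(c+100*n,knobR(d))
print(pd(141))
E
```

```text
141
t 0.1 p [ 178.9 -493.4  241.8] j [-1.45  0.31  1.5  -0.    1.33 -0.22]
 now-frame shift mm [ 463.6 -490.7    3.8] turn [0.235 0.526 1.48 ] | shift in target frame [-480.1 -453.3  140.5]
-39
t 0.1 p [ 178.9 -493.4  241.8] j [-1.45  0.31  1.5  -0.    1.33 -0.22]
 now-frame shift mm [ 463.6 -490.7    3.8] turn [-0.534  0.239 -1.583] | shift in target frame [480.1 453.3 140.5]
[-0.79683802 -0.38867522 -0.46258053]
```

```bash
python3 -m jog '[[0.033,-0.035,0,0,0,0,0.085],[0.033,-0.035,0,0,0,0,0.085],[0.033,-0.035,0,0,0,0,0.085],[0.033,-0.035,0,0,0,0,0.085],[0.033,-0.035,0,0,0,0,0.085]]'
python3 -m jog '[[0.033,-0.035,0,0,0,0,0.085],[0.033,-0.035,0,0,0,0,0.085],[0.033,-0.035,0,0,0,0,0.085],[0.033,-0.035,0,0,0,0,0.085],[0.033,-0.035,0,0,0,0,0.085]]'
python3 -m jog '[[0.033,-0.035,0,0,0,0,0.085],[0.033,-0.035,0,0,0,0,0.085],[0.033,-0.035,0,0,0,0,0.085],[0.033,-0.035,0,0,0,0,0.085],[0,0,0,0,0,0,0.085]]'
python3 -c "
from m import *
show(c+100*n,knobR(-39))"
```

```text
time_s: 0.6
eef_pos: [274.6, -270.9, 242.1]
ee_rot: [-0.0, 0.985, 0.173, 0.0]
force: [1.0, -0.6, -0.0]
grip_width: 0.996
grip_force: 0.0
time_s: 1.1
eef_pos: [370.1, -50.1, 242.4]
ee_rot: [0.0, 0.985, 0.173, 0.0]
force: [-0.0, -1.9, -1.1]
grip_width: 0.995
grip_force: 0.0
time_s: 1.6
eef_pos: [446.8, 128.7, 241.7]
ee_rot: [-0.001, 0.984, 0.176, -0.0]
force: [-0.6, 0.3, 0.6]
grip_width: 0.991
grip_force: 0.0
t 1.6 p [446.8 128.7 241.7] j [0.03 0.18 1.67 0.   1.29 1.24]
 now-frame shift mm [-0.3  2.7  3. ] turn [-0.534  0.237 -1.578] | shift in target frame [-2.1 -1.9  2.9]
```

```bash
python3 -m jog '[[0,0,0,-0.0445,0.02,-0.1315,0.085],[0,0,0,-0.0445,0.02,-0.1315,0.085],[0,0,0,-0.0445,0.02,-0.1315,0.085],[0,0,0,-0.0445,0.02,-0.1315,0.085],[0,0,0,-0.0445,0.02,-0.1315,0.085]]' >/dev/null
python3 -m jog '[[0,0,0,-0.0445,0.02,-0.1315,0.085],[0,0,0,-0.0445,0.02,-0.1315,0.085],[0,0,0,-0.0445,0.02,-0.1315,0.085],[0,0,0,-0.0445,0.02,-0.1315,0.085],[0,0,0,-0.0445,0.02,-0.1315,0.085]]'>/dev/null
python3 -m jog '[[0,0,0,-0.0445,0.02,-0.1315,0.085],[0,0,0,-0.0445,0.02,-0.1315,0.085],[0,0,0,0,0,0,0.085],[0,0,0,0,0,0,0.085]]'
python3 -c "
from m import *
show(c+100*n,knobR(-39))
show(c+19*n,knobR(-39))
cv2.imwrite('pics/x1.png',np.hstack([cv2.resize(eyes.capture('scene')[90:190,290:410,::-1],None,fx=3,fy=3),cv2.resize(eyes.capture('top')[165:265,165:285,::-1],None,fx=3,fy=3)]))"
```

```text
time_s: 3.0
eef_pos: [446.2, 124.0, 242.4]
ee_rot: [0.214, 0.538, 0.802, 0.145]
force: [-0.3, -0.5, -0.2]
grip_width: 0.994
grip_force: 0.0
t 3.0 p [446.2 124.  242.4] j [ 0.02 -0.06  2.02 -0.01  0.66 -0.36]
 now-frame shift mm [2.1 0.1 3.8] turn [-0.001  0.003 -0.01 ] | shift in target frame [2.1 0.1 3.8]
t 3.0 p [446.2 124.  242.4] j [ 0.02 -0.06  2.02 -0.01  0.66 -0.36]
 now-frame shift mm [ 2.3  0.1 84.8] turn [-0.001  0.003 -0.01 ] | shift in target frame [ 2.1  0.1 84.8]
```

View pics/x1.png

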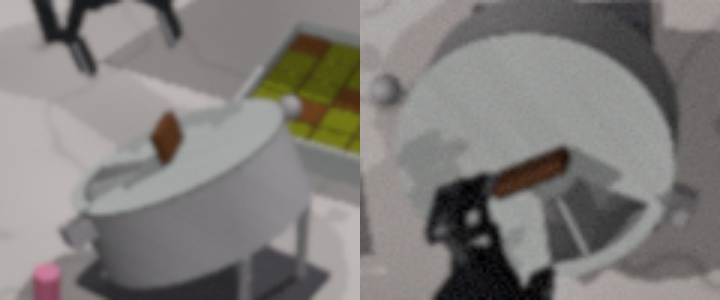

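The crops show the gripper tilted and in line above the knob, with the fingers straddling its thickness. I'll go down along the axis and grip.

```bash
python3 -m jog '[[0.001,0,0.022,0,0,-0.01,0.085],[0.001,0,0.021,0,0,0,0.085],[0,0,0.021,0,0,0,0.085],[0,0,0.02,0,0,0,0.085],[0,0,0,0,0,0,0.085]]'
python3 -m jog '[[0,0,0,0,0,0,0.04],[0,0,0,0,0,0,0.0],[0,0,0,0,0,0,0.0],[0,0,0,0,0,0,0.0],[0,0,0,0,0,0,0.0]]' 40
python3 -c "
from m import *
show(c+19*n,knobR(-39))"
```

```text
time_s: 3.6
eef_pos: [487.5, 126.8, 167.1]
ee_rot: [0.214, 0.532, 0.807, 0.143]
force: [0.5, 0.0, 0.2]
grip_width: 0.998
grip_force: 0.0
time_s: 4.1
eef_pos: [486.6, 126.5, 168.9]
ee_rot: [0.214, 0.531, 0.807, 0.143]
force: [-21.0, -15.3, 23.5]
grip_width: 0.156
grip_force: 42.5
t 4.1 p [486.6 126.5 168.9] j [ 0.03  0.14  2.03 -0.02  0.45 -0.36]
 now-frame shift mm [-0.4  1.   1. ] turn [-0.002  0.001  0.006] | shift in target frame [-0.4  1.   1. ]
```

```bash
python3 -m jog '[[0,0,0,0,0,0,0.03],[0,-0.001,-0.004,0,0,0,0.03],[0,0,0,0,0,0,0.03]]'
python3 -m jog '[[0,0,0,0,0,0,0.0],[0,0,0,0,0,0,0.0],[0,0,0,0,0,0,0.0]]' 40
python3 -c "
from m import *
show(c+19*n,knobR(-39));p,q,s=pose();print(q.inv().apply(s['force']))"
```

```text
time_s: 4.4
eef_pos: [484.8, 126.4, 172.7]
ee_rot: [0.216, 0.531, 0.806, 0.145]
force: [-0.3, -0.2, -0.4]
grip_width: 0.352
grip_force: 0.0
time_s: 4.7
eef_pos: [484.5, 126.2, 172.3]
ee_rot: [0.215, 0.531, 0.807, 0.144]
force: [-7.4, -3.1, 5.8]
grip_width: 0.155
grip_force: 40.2
t 4.7 p [484.5 126.2 172.3] j [ 0.02  0.13  2.03 -0.02  0.46 -0.37]
 now-frame shift mm [-0.3  1.1  5. ] turn [-0.     0.002  0.006] | shift in target frame [-0.3  1.1  5. ]
[-1.44953921 -4.48199109 -8.76043259]
```

```bash
python3 -m jog '[[0,0,0,0,0,0.14,0],[0,0,0,0,0,0.14,0],[0,0,0,0,0,0.14,0],[0,0,0,0,0,0.14,0],[0,0,0,0,0,0.14,0]]' | tail -3
python3 -m jog '[[0,0,0,0,0,0.14,0],[0,0,0,0,0,0.14,0],[0,0,0,0,0,0.14,0],[0,0,0,0,0,0.14,0],[0,0,0,0,0,0.14,0]]'
python3 -c "
from m import *
show(c+19*n,knobR(-39-158));p,q,s=pose();print(q.inv().apply(s['force']),s['wrist_torque'])"
```

```text
force: [-5.2, -2.4, 5.9]
grip_width: 0.151
grip_force: 40.0
time_s: 5.7
eef_pos: [485.0, 126.0, 172.6]
ee_rot: [0.071, 0.927, 0.272, 0.25]
force: [-4.4, -4.5, 5.4]
grip_width: 0.153
grip_force: 40.1
t 5.7 p [485.  126.  172.6] j [ 0.02  0.13  2.03 -0.02  0.46  1.04]
 now-frame shift mm [ 0.7 -0.   5. ] turn [ 0.002 -0.002  1.358] | shift in target frame [ 0.2 -0.7  5. ]
[-3.33284237  3.12124015 -6.91435042] [-0.86385762  0.37688854 -0.34917083]
```

```bash
python3 -m jog '[[0,0,0,0,0,0.14,0],[0,0,0,0,0,0.14,0],[0,0,0,0,0,0.14,0],[0,0,0,0,0,0.14,0],[0,0,0,0,0,0.14,0]]' | tail -1
python3 -m jog '[[0,0,0,0,0,0.14,0],[0,0,0,0,0,0.14,0],[0,0,0,0,0,0.14,0],[0,0,0,0,0,0.12,0],[0,0,0,0,0,0.06,0]]'
python3 -m jog '[[0,0,0,0,0,0.03,0],[0,0,0,0,0,0.02,0],[0,0,0,0,0,0,0]]' |tail -2
python3 -c "
from m import *
show(c+19*n,knobR(-39-158))
cv2.imwrite('pics/x2.png',cv2.resize(eyes.capture('top')[165:265,165:285,::-1],None,fx=4,fy=4,interpolation=2))"
```

```text
grip_force: 40.2
time_s: 6.7
eef_pos: [484.9, 125.6, 172.5]
ee_rot: [-0.094, 0.903, -0.343, 0.242]
force: [-5.3, -8.4, 6.3]
grip_width: 0.155
grip_force: 40.4
grip_width: 0.154
grip_force: 40.4
t 7.0 p [484.9 125.6 172.5] j [ 0.02  0.13  2.03 -0.02  0.46  2.38]
 now-frame shift mm [-0.1 -1.1  5. ] turn [ 0.001 -0.003  0.013] | shift in target frame [-0.1 -1.1  5. ]
```

View pics/x2.png

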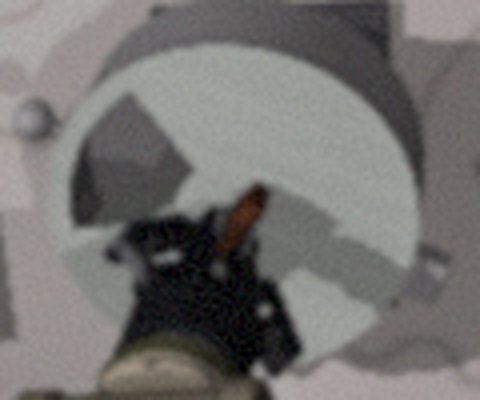

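The window now shows at upper left, with outer corners at crop (130,93) and (75,222), inner corner (192,168), and no divider in it.

```bash
python3 -c "
from m import *
def ang(u,v):
    q=plane('top',165+u/4,165+v/4,c,n)-c;return round(np.degrees(np.arctan2(q@by,q@bx)),1),round(np.hypot(q@by,q@bx),1)
for k in((130,93),(192,168),(75,225),(72,190)):print(k,ang(*k))"
```

```text
(130, 93) (np.float64(-30.3), np.float64(100.0))
(192, 168) (np.float64(-29.1), np.float64(39.0))
(75, 225) (np.float64(31.0), np.float64(99.5))
(72, 190) (np.float64(16.6), np.float64(99.5))
```

```bash
python3 -m jog '[[0,0,0,0,0,0,0.03],[0,0,0,0,0,0,0.06],[0,0,0,0,0,0,0.085],[0,0,0,0,0,0,0.085]]' |tail -3
python3 -m jog '[[0,0,-0.03,0,0,0,0.085],[0,0,-0.04,0,0,0,0.085],[0,0,-0.04,0,0,0,0.085],[0,0,-0.04,0,0,0,0.085],[0,0,0,0,0,-0.14,0.085]]' 
python3 -c "
from m import *
cv2.imwrite('pics/x3.png',cv2.resize(eyes.capture('top')[165:265,165:285,::-1],None,fx=4,fy=4,interpolation=2))
st=tri((255+126*.25,185+53*.25),(300+165*.25,165+200*.25))[0];print(st)
show(st+[0,0,60],R.from_matrix(np.c_[[1,0,0],[0,-1,0],[0,0,-1]]))"
```

```text
force: [0.1, 0.0, 0.2]
grip_width: 0.826
grip_force: 0.0
time_s: 7.95
eef_pos: [409.5, 126.0, 306.9]
ee_rot: [-0.084, 0.917, -0.299, 0.25]
force: [0.8, 0.5, 0.1]
grip_width: 0.992
grip_force: 0.0
[ 497.55296866 -172.01162086  140.12842107]
t 8.0 p [409.7 125.9 304.5] j [ 0.03 -0.21  1.98 -0.01  0.85  2.23]
 now-frame shift mm [192.8 229.1 133.1] turn [-0.169 -0.511 -0.606] | shift in target frame [ 87.9 297.9 104.4]
```

View pics/x3.png

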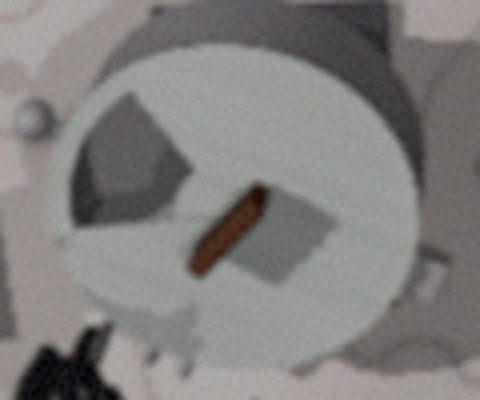

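The window is clear: its middle is within about 0.5° of the ball bay and the cap is released. Next is the stamp, taken from above with tool y at azimuth -62°, which is clear of its neighbours.

```bash
cat >> m.py <<'E'
st=np.array([497.5,-171.5,140])
def downR(a): a=np.radians(a);y=np.array([np.cos(a),np.sin(a),0]);z=np.array([0,0,-1.]);return R.from_matrix(np.c_[np.cross(y,z),y,z])
E
python3 -c "
from m import *
show(st+[0,0,70],downR(-62))
show(st+[0,0,70],downR(118))
"
```

```text
t 8.0 p [409.7 125.9 304.5] j [ 0.03 -0.21  1.98 -0.01  0.85  2.23]
 now-frame shift mm [196.5 225.8 124.5] turn [-0.042 -0.556 -1.082] | shift in target frame [-62.1 303.8  94.5]
t 8.0 p [409.7 125.9 304.5] j [ 0.03 -0.21  1.98 -0.01  0.85  2.23]
 now-frame shift mm [196.5 225.8 124.5] turn [-0.629  0.048  1.977] | shift in target frame [  62.1 -303.8   94.5]
```

```bash
python3 -m jog '[[0,0,0,-0.005,-0.062,-0.12,0.085],[0,0,0,-0.005,-0.062,-0.12,0.085],[0,0,0,-0.005,-0.062,-0.12,0.085],[0,0,0,-0.005,-0.062,-0.12,0.085],[0,0,0,-0.005,-0.062,-0.12,0.085]]' | head -2
python3 -m jog '[[0,0,0,-0.005,-0.062,-0.12,0.085],[0,0,0,-0.005,-0.062,-0.12,0.085],[0,0,0,-0.005,-0.062,-0.12,0.085],[0,0,0,-0.005,-0.062,-0.12,0.085],[0,0,0,0,0,0,0.085]]' | head -2
python3 -m jog '[[-0.009,0.043,0,0,0,0,0.085],[-0.009,0.043,0,0,0,0,0.085],[-0.009,0.043,0,0,0,0,0.085],[-0.009,0.043,0,0,0,0,0.085],[-0.009,0.043,0,0,0,0,0.085]]' | head -2
python3 -m jog '[[-0.009,0.043,0,0,0,0,0.085],[-0.009,0.043,0.02,0,0,0,0.085],[0,0,0.03,0,0,0,0.085],[0,0,0,0,0,0,0.085]]'
python3 -c "
from m import *
show(st-[0,0,30],downR(-62))"
```

```text
time_s: 8.5
eef_pos: [409.7, 125.5, 301.4]
time_s: 9.0
eef_pos: [410.3, 125.9, 301.0]
time_s: 9.5
eef_pos: [468.1, -87.9, 300.4]
time_s: 9.9
eef_pos: [489.5, -170.6, 246.4]
ee_rot: [-0.006, 0.973, 0.232, -0.005]
force: [0.1, 0.9, 0.6]
grip_width: 0.992
grip_force: 0.0
t 9.9 p [ 489.5 -170.6  246.4] j [-0.56  0.3   1.5   0.    1.35  0.54]
 now-frame shift mm [  7.8   6.2 136.3] turn [-0.013  0.008 -0.019] | shift in target frame [  6.6   4.5 136.4]
```

```bash
python3 -m jog '[[0,0,0,-0.013,0.008,-0.02,0.085],[0.0066,0.0045,0.036,0,0,0,0.085],[0,0,0.03,0,0,0,0.085],[0,0,0,0,0,0,0.085]]' | head -2
python3 -c "
from m import *
show(st-[0,0,30],downR(-62))
cv2.imwrite('pics/x4.png',np.hstack([cv2.resize(eyes.capture('scene')[150:270,230:350,::-1],None,fx=3,fy=3),cv2.resize(eyes.capture('top')[150:270,290:410,::-1],None,fx=3,fy=3)]))"
```

```text
time_s: 10.3
eef_pos: [498.5, -170.3, 182.9]
t 10.3 p [ 498.5 -170.3  182.9] j [-0.55  0.37  1.58  0.    1.19  0.52]
 now-frame shift mm [-1.6  0.4 72.9] turn [ 0.003 -0.002  0.007] | shift in target frame [-1.5  0.6 72.9]
```

View pics/x4.png

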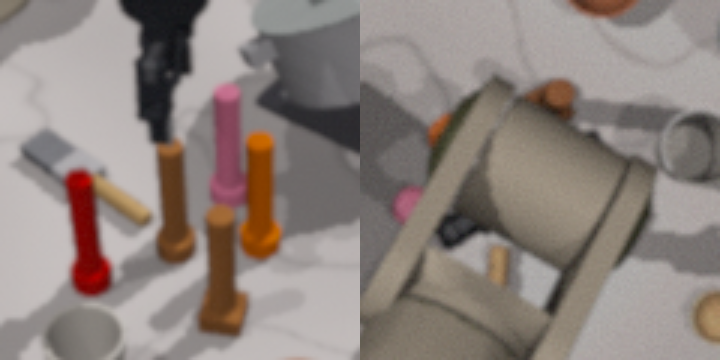

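The scene crop shows the fingers in line over the round brown stamp, with the tip at (160,135) and the stamp top at (172,145); the 6 mm offset fits the finger direction. I'll go down and grip.

```bash
python3 -m jog '[[-0.0015,0,0.025,0,0,0,0.085],[0,0,0.025,0,0,0,0.085],[0,0,0.023,0,0,0,0.085],[0,0,0,0,0,0,0.085]]'
python3 -m jog '[[0,0,0,0,0,0,0.04],[0,0,0,0,0,0,0.0],[0,0,0,0,0,0,0.0],[0,0,0,0,0,0,0.0],[0,0,0,0,0,0,0.0]]' 60
python3 -c "
from m import *
show(st-[0,0,30],downR(-62))"
```

```text
time_s: 10.8
eef_pos: [498.3, -172.4, 111.4]
ee_rot: [0.002, 0.97, 0.245, 0.002]
force: [1.0, 0.3, 0.8]
grip_width: 0.994
grip_force: 0.0
time_s: 11.3
eef_pos: [498.6, -172.5, 112.2]
ee_rot: [0.003, 0.97, 0.245, 0.003]
force: [-1.6, 1.3, 5.4]
grip_width: 0.288
grip_force: 58.4
t 11.3 p [ 498.6 -172.5  112.2] j [-0.56  0.45  1.66  0.    1.02  0.52]
 now-frame shift mm [-0.5 -1.5  2.2] turn [ 0.006 -0.004  0.006] | shift in target frame [-0.5 -1.5  2.2]
```

```bash
python3 -m jog '[[0,0,-0.015,0,0,0,0],[0,0,-0.03,0,0,0,0],[0,0,-0.035,0,0,0,0],[0,0,-0.035,0,0,0,0],[0,0,-0.035,0,0,0,0]]' | head -2
python3 -m jog '[[0,0,-0.03,0,0,0,0],[0,0,-0.02,0,0,0,0],[0,0,0,0,0,0,0]]'
python3 -c "
from m import *
show(c+70*bx+175*n,knobR(-90))"
```

```text
time_s: 11.8
eef_pos: [497.3, -171.9, 262.9]
time_s: 12.1
eef_pos: [497.8, -172.2, 313.9]
ee_rot: [0.004, 0.969, 0.245, 0.004]
force: [0.7, 0.1, -0.9]
grip_width: 0.291
grip_force: 59.0
t 12.1 p [ 497.8 -172.2  313.9] j [-0.56  0.27  1.37 -0.    1.49  0.52]
 now-frame shift mm [ 118.6 -344.5   -9.5] turn [-0.361  0.376 -0.571] | shift in target frame [ 294.5 -212.1  -33.3]
```

```bash
python3 -m jog '[[0,0,0,-0.045,0.047,-0.071,0],[0,0,0,-0.045,0.047,-0.071,0],[0,0,0,-0.045,0.047,-0.071,0],[0,0,0,-0.045,0.047,-0.071,0],[0,0,0,-0.045,0.047,-0.071,0]]' | head -2
python3 -m jog '[[0,0,0,-0.045,0.047,-0.071,0],[0,0,0,-0.045,0.047,-0.071,0],[0,0,0,-0.045,0.047,-0.071,0],[0,0,0,0,0,0,0]]'
python3 -c "
from m import *
show(c+70*bx+175*n,knobR(-90))"
```

```text
time_s: 12.6
eef_pos: [496.9, -171.6, 309.8]
time_s: 13.0
eef_pos: [496.1, -171.8, 309.4]
ee_rot: [0.127, 0.83, 0.495, 0.222]
force: [-1.1, -0.2, -1.1]
grip_width: 0.291
grip_force: 58.9
t 13.0 p [ 496.1 -171.8  309.4] j [-0.72  0.04  1.74  0.4   1.01 -0.38]
 now-frame shift mm [ 294.5 -210.8  -35.1] turn [-0.007  0.001 -0.007] | shift in target frame [ 295.9 -208.6  -36.4]
```

```bash
python3 -m jog '[[0,0,-0.018,0,0,0,0],[0.015,-0.011,-0.018,-0.007,0.001,-0.007,0],[0.03,-0.021,0,0,0,0,0],[0.03,-0.021,0,0,0,0,0],[0.03,-0.021,0,0,0,0,0]]' | head -2
python3 -m jog '[[0.03,-0.021,0,0,0,0,0],[0.03,-0.021,0,0,0,0,0],[0.03,-0.021,0,0,0,0,0],[0.03,-0.021,0,0,0,0,0],[0.03,-0.021,0,0,0,0,0]]' | head -2
python3 -m jog '[[0.03,-0.021,0,0,0,0,0],[0.01,-0.009,0,0,0,0,0],[0,0,0,0,0,0,0]]'
python3 -c "
from m import *
show(c+68*bx+140*n,knobR(-90))
cv2.imwrite('pics/x5.png',np.hstack([cv2.resize(eyes.capture('scene')[50:190,280:420,::-1],None,fx=2.8,fy=2.8,interpolation=2),cv2.resize(eyes.capture('top')[150:290,150:290,::-1],None,fx=2.8,fy=2.8,interpolation=2)]))"
```

```text
time_s: 13.5
eef_pos: [464.8, -43.6, 334.5]
time_s: 14.0
eef_pos: [445.1, 138.5, 324.3]
time_s: 14.3
eef_pos: [438.2, 188.1, 320.2]
ee_rot: [0.131, 0.827, 0.499, 0.223]
force: [0.5, 0.2, -1.0]
grip_width: 0.289
grip_force: 58.9
t 14.3 p [438.2 188.1 320.2] j [ 0.21 -0.08  1.83 -0.13  0.89  0.75]
 now-frame shift mm [-2.6  0.6 34.9] turn [0.    0.    0.003] | shift in target frame [-2.6  0.6 34.9]
```

View pics/x5.png

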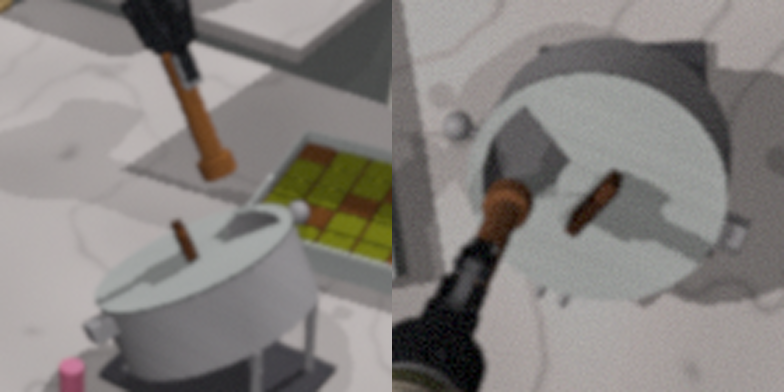

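```bash
python3 -c "
from m import *
p,q,s=pose();f=p+112*q.as_matrix()[:,2]
for nm,o in(('scene',(280,50)),('top',(150,150))):print(nm,(proj(nm,f+11*n)-o)*2.8)
" ; python3 -m jog '[[-0.0025,0.0005,0.015,0,0,0,0],[0,0,0.015,0,0,0,0],[0,0,0.015,0,0,0,0],[0,0,0,0,0,0,0]]'
python3 -c "
from m import *
cv2.imwrite('pics/x6.png',np.hstack([cv2.resize(eyes.capture('scene')[50:190,280:420,::-1],None,fx=2.8,fy=2.8,interpolation=2),cv2.resize(eyes.capture('top')[150:290,150:290,::-1],None,fx=2.8,fy=2.8,interpolation=2)]))
show(c+70*bx+27*n,knobR(-90))"
```

```text
scene [218.60334963 163.82708393]
top [112.89442946 201.17143947]
time_s: 14.8
eef_pos: [460.9, 182.9, 280.1]
ee_rot: [0.132, 0.828, 0.497, 0.222]
force: [-1.3, -0.5, -1.7]
grip_width: 0.291
grip_force: 59.0
t 14.9 p [460.9 183.4 282.1] j [ 0.19 -0.01  1.86 -0.13  0.78  0.74]
 now-frame shift mm [  3.5  -2.5 103.6] turn [0.002 0.001 0.001] | shift in target frame [  3.4  -2.3 103.6]
```

View pics/x6.png

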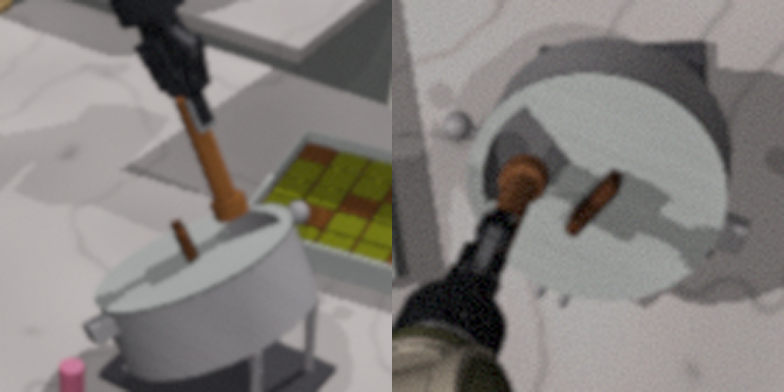

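The foot is where predicted, within 1 px in both views, and it lines up with the window. I'll lower it, slowing near the floor.

```bash
python3 -m jog '[[0.0025,-0.002,0.01,0,0,0,0],[0,0,0.018,0,0,0,0],[0,0,0.018,0,0,0,0],[0,0,0,0,0,0,0]]'
python3 -c "
from m import *
show(c+70*bx+27*n,knobR(-90))"
```

```text
time_s: 15.3
eef_pos: [483.2, 187.4, 239.9]
ee_rot: [0.131, 0.828, 0.498, 0.222]
force: [-1.0, -1.1, -1.4]
grip_width: 0.293
grip_force: 59.0
t 15.3 p [483.2 187.4 239.9] j [ 0.19  0.08  1.88 -0.14  0.67  0.76]
 now-frame shift mm [ 1.2  1.2 55.8] turn [-0.     0.002  0.002] | shift in target frame [ 1.1  1.1 55.8]
```

```bash
python3 -m jog '[[0.001,0.001,0.016,0,0,0,0],[0,0,0.016,0,0,0,0],[0,0,0.012,0,0,0,0],[0,0,0,0,0,0,0]]'
python3 -m jog '[[0,0,0.004,0,0,0,0],[0,0,0.003,0,0,0,0],[0,0,0,0,0,0,0]]'
python3 -c "
from m import *
show(c+70*bx+27*n,knobR(-90))"
```

```text
time_s: 15.7
eef_pos: [506.4, 188.1, 203.5]
ee_rot: [0.131, 0.828, 0.498, 0.223]
force: [-0.7, 0.4, -1.1]
grip_width: 0.287
grip_force: 59.0
time_s: 16.0
eef_pos: [510.0, 188.3, 198.5]
ee_rot: [0.132, 0.827, 0.498, 0.224]
force: [-0.4, -0.4, -0.3]
grip_width: 0.291
grip_force: 59.0
t 16.0 p [510.  188.3 198.5] j [ 0.18  0.19  1.87 -0.16  0.56  0.77]
 now-frame shift mm [-0.7 -0.9  6.5] turn [ 0.002 -0.001  0.002] | shift in target frame [-0.7 -0.9  6.5]
```

```bash
python3 -m jog '[[0,0,0.002,0,0,0,0],[0,0,0.002,0,0,0,0],[0,0,0,0,0,0,0]]' | sed -n 2,4p
python3 -m jog '[[0,0,0.002,0,0,0,0],[0,0,0,0,0,0,0]]'| sed -n 2,4p
python3 -c "
from m import *
show(c+70*bx+27*n,knobR(-90))"
```

```text
eef_pos: [512.1, 188.3, 194.7]
ee_rot: [0.132, 0.827, 0.498, 0.224]
force: [0.2, -0.6, -1.3]
eef_pos: [513.1, 188.4, 193.5]
ee_rot: [0.132, 0.827, 0.498, 0.224]
force: [-3.4, -0.2, 3.3]
t 16.5 p [513.1 188.4 193.5] j [ 0.18  0.2   1.87 -0.16  0.55  0.78]
 now-frame shift mm [-0.9 -1.   0.7] turn [ 0.002 -0.001  0.002] | shift in target frame [-0.9 -1.   0.7]
```

It touched down on the floor (about 5 N). The bay slopes, so I'll open the fingers gradually and let the stamp lean gently onto the window's lower edge.

```bash
python3 -m jog '[[0,0,0,0,0,0,0.026],[0,0,0,0,0,0,0.03],[0,0,0,0,0,0,0.034],[0,0,0,0,0,0,0.038],[0,0,0,0,0,0,0.043]]' 20
python3 -m jog '[[0,0,0,0,0,0,0.048],[0,0,0,0,0,0,0.054],[0,0,0,0,0,0,0.06],[0,0,0,0,0,0,0.065],[0,0,0,0,0,0,0.07]]'
python3 -c "
from m import *
show(c+70*bx+27*n,knobR(-90))
a=eyes.capture('scene')[:,:,::-1];b=eyes.capture('top')[:,:,::-1];np.save('pics/t.npy',b)
cv2.imwrite('pics/x7.png',np.hstack([cv2.resize(a[80:180,290:410],None,fx=3,fy=3,interpolation=2),cv2.resize(b[150:250,160:280],None,fx=3,fy=3,interpolation=2)]))"
```

```text
time_s: 17.0
eef_pos: [513.1, 188.3, 193.1]
ee_rot: [0.132, 0.827, 0.498, 0.224]
force: [-0.0, 0.5, 0.4]
grip_width: 0.503
grip_force: 0.1
time_s: 17.5
eef_pos: [513.0, 188.3, 193.1]
ee_rot: [0.132, 0.827, 0.498, 0.224]
force: [0.1, 0.2, 0.9]
grip_width: 0.818
grip_force: 0.1
t 17.5 p [513.  188.3 193.1] j [ 0.17  0.2   1.87 -0.16  0.55  0.78]
 now-frame shift mm [-0.6 -0.8  0.4] turn [ 0.002 -0.     0.002] | shift in target frame [-0.6 -0.8  0.4]
```

View pics/x7.png

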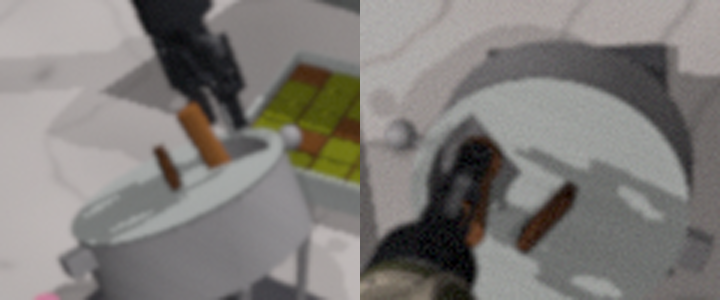

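```bash
python3 -m jog '[[0,0,0,0,0,0,0.077],[0,0,0,0,0,0,0.085],[0,-0.004,0,0,0,0,0.085],[0,0,0,0,0,0,0.085]]'
python3 -m jog '[[0,0,-0.01,0,0,0,0.085],[0,0,-0.015,0,0,0,0.085],[0,0,-0.02,0,0,0,0.085],[0,0,-0.03,0,0,0,0.085],[0,0,-0.04,0,0,0,0.085]]'
python3 -m jog '[[0,0,-0.04,0,0,0,0.085],[0.0,0.04,-0.03,0,0,0,0.085],[0,0.04,0,0,0,0,0.085],[0,0,0,0,0,0,0.085]]' | head -2
python3 -c "
from m import *
a=eyes.capture('scene')[:,:,::-1];b=eyes.capture('top')[:,:,::-1]
cv2.imwrite('pics/x8.png',np.hstack([cv2.resize(a[80:180,290:410],None,fx=3.2,fy=3.2,interpolation=2),cv2.resize(b[150:250,160:280],None,fx=3.2,fy=3.2,interpolation=2)]))"
```

```text
time_s: 18.0
eef_pos: [509.5, 190.3, 191.0]
ee_rot: [0.132, 0.827, 0.498, 0.224]
force: [-0.1, -0.5, 0.8]
grip_width: 1.0
grip_force: 0.0
time_s: 18.5
eef_pos: [451.2, 189.4, 291.4]
ee_rot: [0.131, 0.828, 0.498, 0.223]
force: [-0.3, 0.2, 0.0]
grip_width: 0.994
grip_force: 0.0
time_s: 18.9
eef_pos: [480.3, 150.0, 390.0]
```

View pics/x8.png

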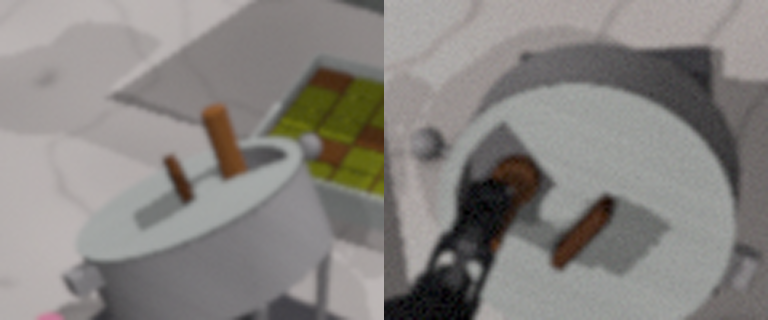

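The stamp stands in the window, with its top at scene crop (214,110) and its foot inside the bay. The cap corner hasn't moved, at (505,122). One numeric check on the lean before I hand it in.

```bash
python3 -c "
from m import *
for h in(30,40,50,55):
    q=plane('scene',290+214/3.2,80+110/3.2,c+h*n,n)-c;print(h,(q@bx-70).round(1),(q@by).round(1))
q=plane('top',160+131/3.2,150+175/3.2,c+(-85+22)*n,n)-c;print('foot',q@bx-70,q@by);print(sense()['grip_force'])"
```

```text
30 27.9 103.8
40 14.8 68.8
50 1.7 33.9
55 -4.9 16.4
foot -6.77744036848614 24.224556067006816
0.0
```

```bash
python3 -c "
from rig import finish_job
print(finish_job())"
```

```text
the job is handed in; nothing more can be done
None
```

I've handed the job in: the window sits over the ball bay (within about 1°), the round-footed stamp stands foot down on that bay's floor, released, and I touched nothing else on the counter; the interface returned no verdict.

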